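Refit the handwheel on the splined shaft of a hand-driven gearbox

ROBOT

A 7-joint arm with a two-finger parallel gripper is mounted at the origin on a cart in front of the work surface, level with it; the furniture and walls round the work are solid. World frame = base frame: x ahead of the robot, y to its left, z up, the work surface at z = 0. Lengths are in mm, angles in rad, forces in N, time in s.
With the tool pointing down it reaches from about 425 to 875 mm from the base axis. Payload 8.4 kg.
Tool frame: the origin (TCP) lies at the very end of the fingers, on their centre line; the grasp point (between the pads) lies 19 mm behind it; z points along the fingers, y is the line along which they close (so a half turn about z gives the same grasp; the last joint's range is limited). The gripper opens to 85 mm and grips with 20 to 120 N. Pads are 22 mm wide; open, the fingers measure 114 mm over their backs; the gripper's body (76 mm by 85 mm) begins 54 mm behind the grasp point. The pads swing forward as they close: fully open they stand 13 mm farther back than shut.
Start: joints at [-1.278, 0.333, 0.04, 1.465, -0.013, 1.343, -0.059], TCP at [248.203, 600.716, 231.308] pointing down, gripper open.
Joint ranges: [-2.58, 2.58], [-0.38, 2.09], [-1.3, 1.39], [0.25, 2.4], [-1.5, 4.64], [0.08, 2.09], [-2.65, 2.65]. Speed limits (rad/s): [2.22, 2.22, 2.79, 2.79, 3.14, 3.14, 3.14].

INTERFACE

Orientations are given as a rotation vector (axis times angle).
In Python, from plant import manip gives the robot as it stands.
- The arm moves only by the tool crank_tcp, called after "Request:" as a command line: name --pt "numbers of a row" for each row, then --argument value for the rest. Schema: {"type":"object","properties":{"rows":{"type":"array","items":{"type":"object","properties":{"sx":{"type":"number"},"sy":{"type":"number"},"sz":{"type":"number"},"drx":{"type":"number"},"dry":{"type":"number"},"drz":{"type":"number"},"jaw":{"type":"number"}},"additionalProperties":false,"required":["jaw"]},"minItems":1,"maxItems":10},"squeeze":{"type":"number"},"only":{"type":"string"},"quiet":{"type":"boolean"},"lines":{"type":"string"}},"required":["rows"],"additionalProperties":false}. rows is a list of rows, 1 to 10 of them, each an object with the fields sx, sy, sz (the shift in shares of the most that a row can go, 1 being 62.5 mm), drx, dry, drz (a rotation vector in fractions of the full range, 1 being pi/2 rad), jaw (the finger opening in mm); a field left out counts as zero (the opening has to be given); each row shifts and turns the commanded pose from where the row before left it, along the tool's axes as they then stand; what a row does not reach is not made up. A row lasts 1/8 s, in which the tool goes at most 62.5 mm and 0.188 rad, less where a joint would pass 70% of its speed; a pose out of reach is approached as far as the arm can. The fingers move at their own pace and stop on an object; squeeze is the grip in N (left out, the last holds). Time passes only in rows, so rows that do not move let the fingers close. The tool returns the time, the measured TCP pose, the force, the opening and the grip force at its end. only (a regular expression) keeps the lines of the reply that match it, lines (a string "A,B") keeps lines A to B, and quiet returns only ok. A shift or turn number past 1, either way, is cut back to 1. Input that does not fit is refused with a message, and nothing moves.
- manip.sense(): the state, without advancing time (a new reading comes with each control period).
- manip.get_image(name): name is "scene" or "top" or "wrist"; returns a dict with "image" (480x640x3 uint8, red, green, blue), "z_map" (480x640 float32, mm along the optical axis (not along the pixel's ray), 0 where there is no reading), "fx", "fy", "cx", "cy" (pixels), "extrinsics" (4x4, takes a point from camera to world coordinates); the wrist camera has in their place "mount" (4x4, takes a point from camera to tool coordinates, whose origin is the TCP and whose axes are the flange's). Camera axes: x right, y down, z forward; pixel columns grow to the right and rows downward; lengths in mm; the calibration is good to about 2 mm. A picture is of the moment at which its call begins: read the wrist's pose just before it.
- manip.sign_off(): hands the job in; it is judged then, once.
The state is a dict: "t": time; "qpos": joint angles; "joint_velocities": joint speeds; "joint_efforts": joint torques, N m; "tcp_pos": TCP position; "tcp_rot": TCP orientation; "ft_force": force on the tool from outside, world axes, zero at the start; "ft_torque": the same for the moment, N m; "opening": finger opening in mm; "finger_force": force on a finger pad.
Only numpy, scipy, OpenCV 4.12 (cv2) and the standard library are available. Lean on these libraries where they do the work, as an engineer would, in place of code of your own. Each camera call takes 0.05 s, during which the arm holds its last target. There are 200 camera calls.

TASK

Refit the black handwheel to the green gearbox. First push the red brake lever down to lock the shaft, then set the handwheel on the upright splined shaft and, pressing lightly and never forcing it, turn it until its grooves find the splines of the shaft and it drops fully home on the collar. Finally, with the wheel left in place, lift the brake lever right up again to release the shaft, and leave the other things on the desk where they are.

Things in the scene. Friction and masses are not known exactly. Their poses are not given: they have to be found in the camera images.
- handwheel: Loose black fluted handwheel (hand knob), 56 mm in diameter (57.6 mm over the flutes), 30 mm high, 0.13 to 0.25 kg, lying flat on papers at the right, underside about 7 mm above the desk. Origin: centre of its underside, z up its axis. A splined bore goes right through its steel hub: 12.6 mm wide with four grooves 6 mm wide, 23.6 mm across, along the body's x and y. The same either way up.
- gearbox: Green worm gearbox on a grey base plate 130 x 100 x 10 mm, fixed to the desk at the left; housing 84 x 70 mm, 62 mm high. Origin: centre of the underside of the base plate, right below the upright shaft; z up; the brake lever reaches out over its -x side. A level output stub 16 mm thick points to -y, 36 mm up. Right of it, in mid-desk, stands a letter scale 82 mm high.
- seat (a point): Where the underside of the fitted handwheel rests: centre of the top of the shaft's collar (26 mm across), on the upright shaft's axis, 83 mm above the desk; axes as the gearbox. Under the collar is a brake disc 72 mm across, its top 8 mm below this point. With the brake up the shaft spins almost freely and just follows the wheel; locked, it holds against at least 0.5 N m.
- spline_top (a point): Upper end of the shaft's four splines, on its axis, 13 mm above the seat. They are 5 mm wide and 22 mm across (0.3 mm bevel on top). A wheel set on the shaft stops with its underside here and drops the last 13 mm onto the collar only when turned so that the splines meet its grooves to about 4 degrees (every quarter turn alike). How the splines stand is not given and differs each time.
- shaft_tip (a point): Upper end of the shaft, on its axis, 28 mm above the seat. From the splines up to here the shaft is a round pilot 11.6 mm thick, its last 3 mm a cone that narrows to 7.6 mm. The wheel's bore slides freely over it.
- brake_lever (a joint): Angle of the brake lever, rad: 0 = right up (released; the lever slants up 0.80 rad above level), 0.80 = level, 0.85 = fully down at its stop (locked). It grows as the lever goes down. Its hinge is stiff (about 2 N at the grip; 6 to 10 N where its cam passes the brake disc, from 0.48 on); it stays where it is left.
- lever_grip (a point): Middle of the red grip of the brake lever, 78 mm from the hinge; the grip is 46 mm long, 15 mm wide (along the gearbox's y) and 15 mm thick.
- lever_pivot (a point): Hinge of the brake lever, 50.7 mm from the shaft's axis on the gearbox's -x side, 72 mm above the desk. The hinge line runs along the gearbox's y; the lever reaches out to -x from here, and its outer end swings up and down.
- brush: Bystander, loose: flat brush with wooden handle lying near the front left edge, 36 x 176 x 12 mm. Leave it alone.
- screwdriver: Bystander, loose: screwdriver with red handle lying near the front edge, 27 x 246 x 23 mm. Leave it alone.
- shaft_nut: Bystander, loose: hexagon nut lying near the front right edge, 24 mm across and 12 mm high. Leave it alone.
- block: Bystander, loose: ground steel block lying on the papers at the back right, 30 x 50 x 25 mm. Leave it alone.

How it is judged:
By the outcome, as a careful person would: the job done as asked, in the order asked, and still so for the second after the job is handed in, with the robot touching nothing.
It also fails if it takes over 67 s, if anything falls off the work surface, if the arm or the gripper's body presses on something with over 40 N, if the wrist force passes 120 N, or if a joint passes its speed limit or range.

## Working session

There is one attempt and no reset: what is moved stays moved. The work goes in short steps, Python scripts to look and compute and a tool call to move; the robot and the scene stay as the last step left them, time stands still between calls to the robot, and variables do not carry over. Pictures are saved under pics/ and viewed, at most 13 in all, crops included, and the job is handed in when it is done.

```bash
ls; mkdir -p pics; cat > h.py <<'E'
import numpy as np, cv2, json
from plant import manip
from scipy.spatial.transform import Rotation as R
def shot(n,f):
    s=manip.sense(); d=manip.get_image(n)
    cv2.imwrite('pics/'+f+'.png',d['image'][:,:,::-1])
    if n=='wrist':
        T=np.eye(4);T[:3,:3]=R.from_rotvec(s['tcp_rot']).as_matrix();T[:3,3]=s['tcp_pos']
        d['extrinsics']=T@np.array(d['mount'])
    np.save('pics/'+f+'.npy',d,allow_pickle=True); return d
def load(f): return np.load('pics/'+f+'.npy',allow_pickle=True).item()
def ray(d,u,v,z):
    E=np.array(d['extrinsics']); r=E[:3,:3]@np.array([(u-d['cx'])/d['fx'],(v-d['cy'])/d['fy'],1]); o=E[:3,3]
    return o+r*(z-o[2])/r[2]
def cloud(d):
    v,u=np.mgrid[:480,:640]; z=d['z_map']; E=np.array(d['extrinsics'])
    P=np.stack([(u-d['cx'])/d['fx']*z,(v-d['cy'])/d['fy']*z,z],-1)@E[:3,:3].T+E[:3,3]
    P[z==0]=np.nan; return P
def proj(d,p):
    E=np.array(d['extrinsics']); q=E[:3,:3].T@(np.array(p)-E[:3,3]); return d['fx']*q[0]/q[2]+d['cx'],d['fy']*q[1]/q[2]+d['cy']
def totool(dp):
    return R.from_rotvec(manip.sense()['tcp_rot']).inv().apply(dp)
E
python3 - <<'E'
from h import *
s=manip.sense(); print(s['tcp_pos'],R.from_rotvec(s['tcp_rot']).as_matrix().round(3).tolist(),s['opening'],s['t'])
a=shot('scene','s0');b=shot('top','t0')
for d in(a,b):print(np.array(d['extrinsics']).round(3).tolist(),d['fx'])
E
```

```text
pics
[248.05394721 600.30760221 230.41999156] [[-0.924, 0.382, -0.001], [0.382, 0.924, -0.002], [-0.0, -0.002, -1.0]] 85.44392312942975 0.0
[[0.517, -0.401, 0.756, -509.092], [-0.856, -0.259, 0.448, -617.501], [0.016, -0.879, -0.477, 725.102], [0.0, 0.0, 0.0, 1.0]] 607.2817307058712
[[0.013, -0.993, 0.117, 345.986], [-1.0, -0.012, 0.009, -7.218], [-0.007, -0.117, -0.993, 1557.037], [0.0, 0.0, 0.0, 1.0]] 524.5830120797888
```

View pics/t0.png

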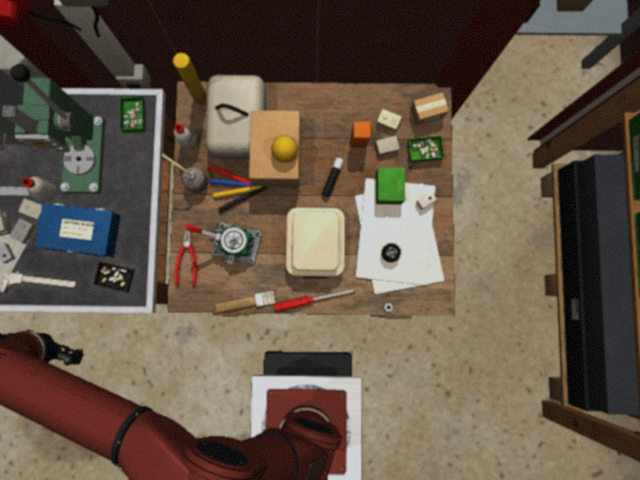

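View pics/s0.png

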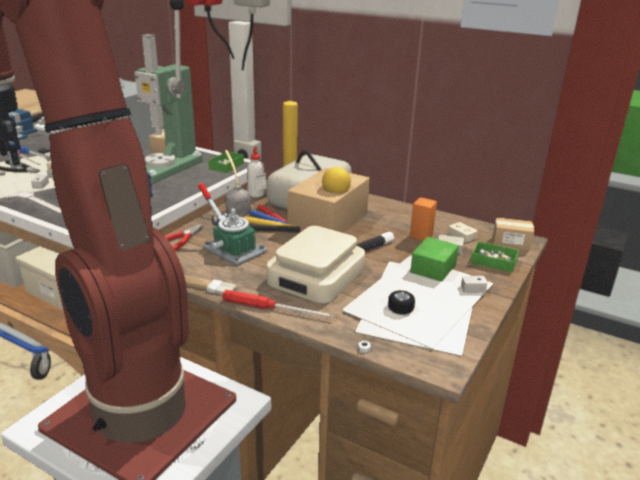

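The top view shows the gearbox at about (236,240) with the red grip at (192,229), the handwheel at (391,252), and the scale at (315,242). The scene view confirms this: the lever is up, and the wheel lies on the papers at (402,301).

```bash
python3 - <<'E'
from h import *
t=load('t0')
for n,u,v,z in [('shaft',236,239,100),('grip',192,229,128),('wheel',391,252,37),('scaleL',287,242,82),('scaleR',344,242,82),('plier',183,270,10),('wheelscene',0,0,0)]:
    if u: print(n,ray(t,u,v,z).round(0))
s=load('s0'); print('wheel scene',ray(s,401,297,37).round(0)); print('shaft scene', ray(s,235,212,111).round(0), 'grip',ray(s,207,192,128).round(0))
d=shot('wrist','w0');print(np.array(d['mount']).round(3).tolist(),d['fx'])
E
```

```text
shaft [536. 202. 100.]
grip [559. 320. 128.]
wheel [ 512. -242.   37.]
scaleL [532.  59.  82.]
scaleR [ 534. -102.   82.]
plier [453. 369.  10.]
wheel scene [ 508. -246.   37.]
shaft scene [529. 197. 111.] grip [556. 302. 128.]
[[0.001, -0.965, -0.263, 66.26], [1.0, 0.001, 0.002, 0.464], [-0.001, -0.263, 0.965, -142.944], [0.0, 0.0, 0.0, 1.0]] 381.32269644445455
```

The rows are not in the units I measure in: shifts go in shares of 62.5 mm and turns go in shares of pi/2 rad. I convert before sending: -41 mm is -0.656, -24 mm is -0.384.

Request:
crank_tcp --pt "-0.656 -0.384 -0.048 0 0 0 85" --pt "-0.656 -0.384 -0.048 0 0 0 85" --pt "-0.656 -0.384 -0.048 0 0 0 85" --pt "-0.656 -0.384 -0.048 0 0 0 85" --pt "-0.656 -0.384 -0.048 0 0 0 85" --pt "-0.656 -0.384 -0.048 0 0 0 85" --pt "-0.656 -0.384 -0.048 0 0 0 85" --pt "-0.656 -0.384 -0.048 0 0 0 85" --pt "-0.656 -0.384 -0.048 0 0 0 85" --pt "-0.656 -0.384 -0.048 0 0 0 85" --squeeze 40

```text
refused: rows[0]: [-0.656, -0.384, -0.048, 0, 0, 0, 85] is not of type 'object' (schema: type "object"). Nothing was moved.
```

Wrong form. The message asks for a list of objects with named fields, so I'll send the same numbers that way.

Request:
crank_tcp --rows '[{"sx":-0.656, "sy":-0.384, "sz":-0.048, "jaw":85}, {"sx":-0.656, "sy":-0.384, "sz":-0.048, "jaw":85}, {"sx":-0.656, "sy":-0.384, "sz":-0.048, "jaw":85}, {"sx":-0.656, "sy":-0.384, "sz":-0.048, "jaw":85}, {"sx":-0.656, "sy":-0.384, "sz":-0.048, "jaw":85}, {"sx":-0.656, "sy":-0.384, "sz":-0.048, "jaw":85}, {"sx":-0.656, "sy":-0.384, "sz":-0.048, "jaw":85}, {"sx":-0.656, "sy":-0.384, "sz":-0.048, "jaw":85}, {"sx":-0.656, "sy":-0.384, "sz":-0.048, "jaw":85}, {"sx":-0.656, "sy":-0.384, "sz":-0.048, "jaw":85}]' --squeeze 40

```text
t: 1.4
tcp_pos: [536.1, 221.0, 261.3]
tcp_rot: [-0.611, -3.081, 0.0]
ft_force: [1.2, 0.2, 0.5]
opening: 85.0
finger_force: 0.0
```

```bash
python3 - <<'E'
from h import *
s=manip.sense(); print(s['tcp_pos'],R.from_rotvec(s['tcp_rot']).as_matrix().round(3).tolist(),s['qpos'])
d=shot('wrist','w1'); print(proj(d,[536,202,111]))
E
```

```text
[536.09569632 221.01165559 261.29808175] [[-0.924, 0.382, -0.0], [0.382, 0.924, -0.0], [0.0, -0.0, -1.0]] [-0.75858663  0.1763894   0.33491897  1.61168358 -0.05903183  1.36371541
  0.76281642]
(np.float64(297.7800077227327), np.float64(226.68173870217518))
```

View pics/w1.png

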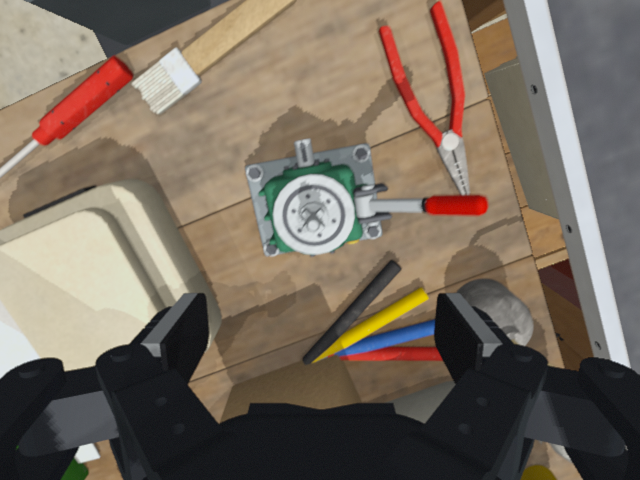

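The wrist view shows the shaft at about (313,215) with an X of splines, the disc around it, and the red grip at (427–487, 205), with the pliers below and to the side.

```bash
python3 - <<'E'
from h import *
d=load('w1'); im=d['image']; P=cloud(d)
h=cv2.cvtColor(im,cv2.COLOR_RGB2HSV)
m=((h[...,1]>170)&((h[...,0]<8)|(h[...,0]>172))&(h[...,2]>60)).astype(np.uint8); m[:,:415]=0;m[:190]=0;m[222:]=0
c=np.argwhere(m)[:,::-1].astype(float); print(len(c),c.mean(0),c.min(0),c.max(0))
q=P[m>0];q=q[np.isfinite(q[:,2])]; print('grip cloud',len(q),np.median(q,0).round(1),np.percentile(q,[3,97],axis=0).round(1).tolist())
# disc
Z=P[...,2]; roi=np.zeros_like(m); roi[160:270,240:390]=1
dm=((abs(Z-75)<5)&(roi>0)&(h[...,1]<60)).astype(np.uint8)
cs=max(cv2.findContours(dm,cv2.RETR_EXTERNAL,cv2.CHAIN_APPROX_NONE)[0],key=cv2.contourArea); e=cv2.fitEllipse(cv2.convexHull(cs)); print(e)
print('disc',ray(d,*e[0],75).round(1)); e1=[ray(d,e[0][0]+k*e[1][0]/2,e[0][1],75)for k in(-1,1)];print('dia',np.linalg.norm(e1[1]-e1[0]))
pm=(Z>100)&(roi>0)&(np.arange(640)[None]<340); q=P[pm];print('tip',len(q),np.median(q,0),np.argwhere(pm).mean(0))
q=P[dm>0];print(np.nanmedian(q,0))
cv2.imwrite('pics/c1.png',cv2.resize(im[165:265,245:505,::-1],None,fx=3,fy=3,interpolation=cv2.INTER_CUBIC))
E
```

```text
1128 [456.4893617  204.91312057] [425. 195.] [487. 214.]
grip cloud 1124 [560.2 318.7 132.5] [[553.1, 301.6, 1.3], [601.9, 334.9, 143.9]]
((314.2243347167969, 212.8823699951172), (79.16776275634766, 80.78611755371094), 101.29924011230469)
disc [537.5 214.9  75. ]
dia 69.76294920516118
tip 183 [537.24916448 215.07380113 110.15893735] [221.73770492 313.57377049]
[539.60827979 222.96927708  75.52354569]
```

View pics/c1.png

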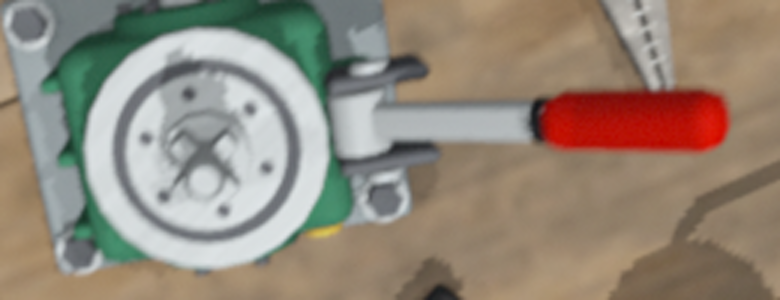

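The crop shows the round pilot tip at about (205,180), the spline X around (208,150), and the grip spanning x 540–725. I take the shaft at (537,215). The lever points along 77.6°, with its grip centre at about (560,318,128).

Scaled: 49 mm is 0.784, 7.5 mm is 0.12, -0.175 rad / 1.5708 = -0.1114.

Request:
crank_tcp --rows '[{"sx":0.12, "sy":0.784, "sz":0.48, "jaw":50}, {"sx":0.12, "sy":0.784, "sz":0.48, "jaw":50}, {"drz":-0.1114, "jaw":50}, {"drz":-0.1114, "jaw":50}, {"drz":-0.1114, "jaw":50}, {"drz":-0.1114, "jaw":50}, {"drz":-0.1114, "jaw":50}, {"drz":-0.1114, "jaw":50}, {"drz":-0.1114, "jaw":50}, {"drz":-0.1114, "jaw":50}]'

```text
t: 2.7
tcp_pos: [558.7, 318.7, 200.9]
tcp_rot: [1.525, -2.746, 0.0]
ft_force: [0.7, 0.0, -0.6]
opening: 49.9
finger_force: 0.0
```

Request:
crank_tcp --rows '[{"drz":-0.1114, "jaw":50}, {"drz":-0.1089, "jaw":50}, {"jaw":50}]'

```text
t: 3.08
tcp_pos: [558.9, 318.6, 201.0]
tcp_rot: [1.967, -2.449, -0.0]
ft_force: [0.5, -0.5, 0.0]
opening: 50.1
finger_force: 0.0
```

```bash
python3 - <<'E'
from h import *
s=manip.sense(); print(R.from_rotvec(s['tcp_rot']).as_matrix().round(3).tolist(),s['qpos'].round(2))
d=shot('wrist','w2'); im=d['image'];h=cv2.cvtColor(im,cv2.COLOR_RGB2HSV)
m=((h[...,1]>170)&((h[...,0]<8)|(h[...,0]>172))&(h[...,2]>60)).astype(np.uint8)
P=cloud(d); m[~(P[...,2]>90)]=0
n,l,st,c=cv2.connectedComponentsWithStats(m); i=1+st[1:,4].argmax(); q=P[l==i]
print(st[i],c[i],np.median(q,0).round(1),np.percentile(q,[2,98],axis=0).round(1).tolist())
u=np.array([.2147,.977]); g=np.array([537.3,215])+105*u; print('exp',g, 'tool to go',totool(np.r_[g,109]-s['tcp_pos']))
E
```

```text
[[-0.216, -0.976, -0.0], [-0.976, 0.216, -0.0], [0.0, 0.0, -1.0]] [-0.61  0.34  0.03  1.52 -0.01  1.28  2.35]
[ 306  211   25   74 1663] [317.67468431 247.84004811] [561.  317.8 133.1] [[552.9, 301.1, 116.9], [569.3, 334.7, 144.2]]
exp [559.8435 317.585 ] tool to go [ 0.76822981 -1.21951981 92.03231622]
```

View pics/w2.png

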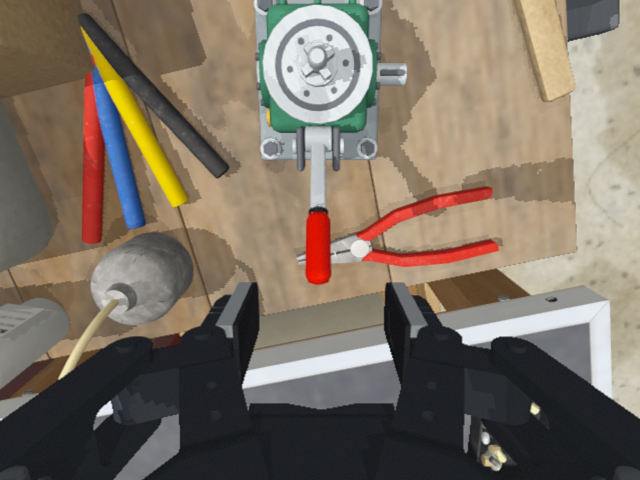

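The grip at (318,248) is centred between the fingers (gap 258–385), and the splines show as an X at (317,58). Next I descend and grip.

Scaled: 46 mm is 0.736, 44 mm is 0.704.

Request:
crank_tcp --rows '[{"sx":0.008, "sy":-0.016, "sz":0.736, "jaw":50}, {"sx":0.008, "sy":-0.016, "sz":0.704, "jaw":50}, {"sz":0.032, "jaw":50}, {"jaw":10}, {"jaw":10}, {"jaw":10}]' --squeeze 40

```text
t: 3.88
tcp_pos: [561.1, 318.5, 111.6]
tcp_rot: [-1.967, 2.446, 0.001]
ft_force: [-3.7, 2.0, 6.8]
opening: 14.3
finger_force: 41.8
```

Scaled: 8 mm is 0.128, 7.5 mm is 0.12.

Request:
crank_tcp --rows '[{"sx":-0.088, "sz":0.096, "jaw":10}, {"sx":-0.072, "sz":0.096, "jaw":10}, {"sx":-0.064, "sz":0.112, "jaw":10}, {"sx":-0.056, "sz":0.112, "jaw":10}, {"sx":-0.04, "sz":0.12, "jaw":10}, {"sx":-0.032, "sz":0.12, "jaw":10}, {"sx":-0.016, "sz":0.12, "jaw":10}, {"sx":-0.008, "sz":0.128, "jaw":10}, {"sz":0.064, "jaw":10}, {"sz":0.048, "jaw":10}]'

```text
t: 5.12
tcp_pos: [566.5, 342.2, 49.6]
tcp_rot: [-1.967, 2.445, 0.001]
ft_force: [-13.0, -4.8, 33.4]
opening: 14.3
finger_force: 46.8
```

Request:
crank_tcp --rows '[{"sz":-0.016, "jaw":10}, {"jaw":50}, {"jaw":50}, {"jaw":50}, {"sz":-0.8, "jaw":50}, {"sz":-0.8, "jaw":50}, {"sz":-0.8, "jaw":50}, {"jaw":50}]'

```text
t: 6.12
tcp_pos: [568.0, 341.2, 201.8]
tcp_rot: [-1.963, 2.443, -0.001]
ft_force: [0.6, 0.6, -0.5]
opening: 50.2
finger_force: 0.0
```

```bash
python3 - <<'E'
from h import *
s=manip.sense()
d=shot('wrist','w3'); im=d['image'];h=cv2.cvtColor(im,cv2.COLOR_RGB2HSV)
m=((h[...,1]>170)&((h[...,0]<8)|(h[...,0]>172))&(h[...,2]>60)).astype(np.uint8)
P=cloud(d); m[~(P[...,2]>50)]=0
n,l,st,c=cv2.connectedComponentsWithStats(m); i=1+st[1:,4].argmax(); q=P[l==i]
u=np.array([.2147,.977]); r=(q[:,:2]-[537.3,215])@u-50.7
print(st[i],c[i],np.median(q,0).round(1)); 
for a,b in((55,65),(65,75),(75,85),(85,95),(95,102)):
  k=(r>a)&(r<b); print(a,k.sum(),np.percentile(q[k,2],[50,85]).round(1))
print(s['tcp_pos'],s['qpos'].round(2))
im=im[:300,150:550,::-1];cv2.imwrite('pics/c3.png',cv2.resize(im,None,fx=2,fy=2,interpolation=cv2.INTER_CUBIC))
E
```

```text
[ 316  191   20   58 1068] [325.20411985 218.70411985] [565.5 338.1  75.2]
55 259 [75.7 76.7]
65 261 [75.5 76.7]
75 248 [75.2 76.1]
85 235 [74.7 75.6]
95 65 [73.9 74.6]
[567.98611729 341.2329663  201.83490631] [-0.63  0.37  0.03  1.48 -0.01  1.29  2.33]
```

View pics/c3.png

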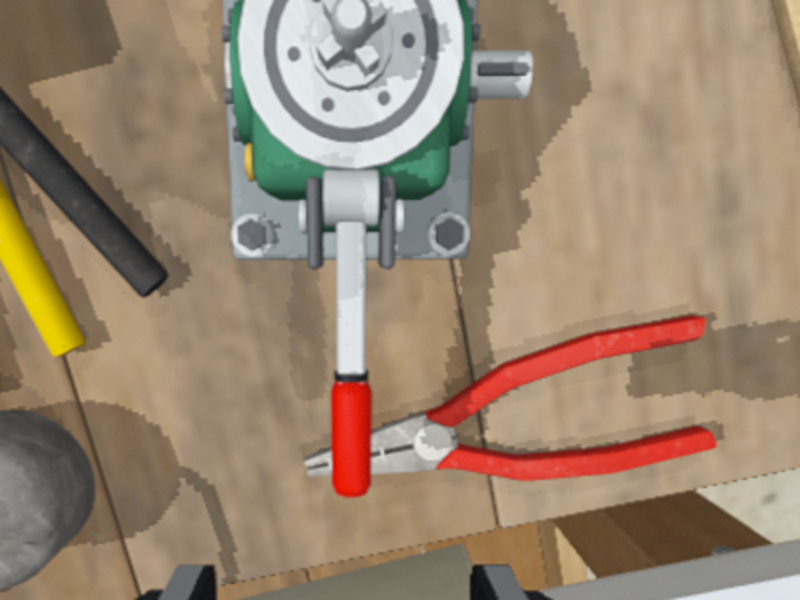

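The lever is level with the top of its grip at z≈75.6 and a slight downward slope, so it sits at its stop (locked) and the grip is clear. The spline arms stand at about ±45° to the lever (crop arms at (330,65) and (370,58)). On to the wheel.

Scaled: 0.1746 rad / 1.5708 = 0.1112.

Request:
crank_tcp --rows '[{"drz":0.1112, "jaw":85}, {"drz":0.1112, "jaw":85}, {"drz":0.1112, "jaw":85}, {"drz":0.1112, "jaw":85}, {"drz":0.1112, "jaw":85}, {"drz":0.1112, "jaw":85}, {"drz":0.1112, "jaw":85}, {"drz":0.1112, "jaw":85}, {"drz":0.1112, "jaw":85}, {"drz":0.1112, "jaw":85}]'

```text
t: 7.42
tcp_pos: [565.3, 339.6, 194.8]
tcp_rot: [-0.621, -3.078, 0.004]
ft_force: [0.0, 0.0, -0.2]
opening: 85.2
finger_force: 0.0
```

Request:
crank_tcp --rows '[{"sx":-0.224, "sy":-0.736, "sz":0.064, "jaw":85}, {"sx":-0.224, "sy":-0.736, "sz":0.064, "jaw":85}, {"sx":-0.224, "sy":-0.736, "sz":0.064, "jaw":85}, {"sx":-0.224, "sy":-0.736, "sz":0.064, "jaw":85}, {"sx":-0.224, "sy":-0.736, "sz":0.064, "jaw":85}, {"sx":-0.224, "sy":-0.736, "sz":0.064, "jaw":85}]'

```text
t: 8.18
tcp_pos: [536.9, 51.2, 171.3]
tcp_rot: [-0.611, -3.08, 0.002]
ft_force: [0.3, -0.7, 0.1]
opening: 85.2
finger_force: 0.0
```

Request:
crank_tcp --rows '[{"sx":-0.224, "sy":-0.736, "sz":0.064, "jaw":85}, {"sx":-0.224, "sy":-0.736, "sz":0.064, "jaw":85}, {"sx":-0.224, "sy":-0.736, "sz":0.064, "jaw":85}, {"sx":-0.224, "sy":-0.736, "sz":0.064, "jaw":85}, {"sx":-0.224, "sy":-0.736, "sz":0.064, "jaw":85}, {"sx":-0.224, "sy":-0.736, "sz":0.064, "jaw":85}, {"jaw":85}]'

```text
t: 9.05
tcp_pos: [507.8, -238.4, 147.4]
tcp_rot: [-0.622, -3.077, 0.004]
ft_force: [-0.9, -0.4, 0.4]
opening: 85.3
finger_force: 0.0
```

```bash
python3 - <<'E'
from h import *
s=manip.sense(); print(R.from_rotvec(s['tcp_rot']).as_matrix().round(3).tolist(),s['qpos'].round(2))
d=shot('wrist','w4'); P=cloud(d); im=d['image'];h=cv2.cvtColor(im,cv2.COLOR_RGB2HSV)
m=((P[...,2]>25)&(P[...,2]<48)&(np.hypot(P[...,0]-512,P[...,1]+242)<60)).astype(np.uint8)
n,l,st,c=cv2.connectedComponentsWithStats(m); i=1+st[1:,4].argmax()
print(st[i],np.median(P[l==i],0)); cs=max(cv2.findContours((l==i).astype(np.uint8),0,1)[0],key=cv2.contourArea)
e=cv2.fitEllipse(cv2.convexHull(cs)); print(e,ray(d,*e[0],37))
u,v=map(int,e[0]); cv2.imwrite('pics/c4.png',cv2.resize(im[max(v-65,0):v+65,u-85:u+85,::-1],None,fx=4,fy=4,interpolation=cv2.INTER_CUBIC))
E
```

```text
[[-0.922, 0.388, -0.003], [0.388, 0.922, -0.002], [0.002, -0.003, -1.0]] [-0.2   0.24  0.65  1.82 -0.16  1.14  1.67]
[ 279  196   81   81 4530] [ 510.98855161 -240.66529089   36.92576709]
((319.0762634277344, 236.18612670898438), (79.61641693115234, 80.96365356445312), 94.30486297607422) [ 510.8681347  -240.64828789   37.        ]
```

View pics/c4.png

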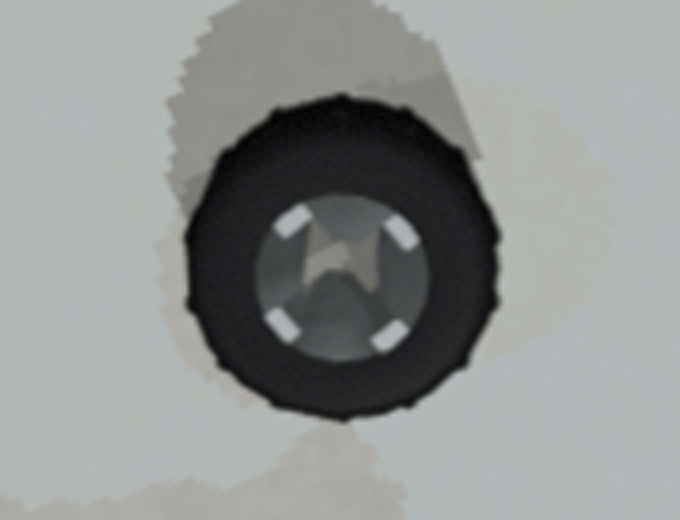

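The wheel fills the crop, centred at about (341,262). The white marks on the grooves are at (292,220), (401,232), (389,335) and (282,325). I'll work out the groove and spline angles in the world frame.

```bash
python3 - <<'E'
from h import *
d=load('w4'); im=d['image']; P=cloud(d)
c=ray(d,319.08,236.19,37)
g=cv2.cvtColor(im,cv2.COLOR_RGB2GRAY); 
hub=np.hypot(P[...,0]-c[0],P[...,1]-c[1]); m=((g>150)&(hub<19)&(P[...,2]>30)).astype(np.uint8)
n,l,st,ce=cv2.connectedComponentsWithStats(m)
for i in range(1,n):
  if st[i,4]>8:
    p=ray(d,*ce[i],37)-c; print('mark',st[i,4],p.round(1),np.hypot(*p[:2]).round(1),np.degrees(np.arctan2(p[1],p[0])).round(1)%90)
# splines
for f in('w1','w2','w3'):
  d=load(f);P=cloud(d);u0,v0=proj(d,[537.3,215,96]);print(f,u0,v0)
  q=P.reshape(-1,3); rr=np.hypot(q[:,0]-537.3,q[:,1]-215); k=(q[:,2]>92)&(q[:,2]<98)&(rr>6.5)&(rr<12)
  a=np.degrees(np.arctan2(q[k,1]-215,q[k,0]-537.3)); z=np.exp(4j*np.radians(a)).mean(); print(k.sum(),np.degrees(np.angle(z))/4%90,abs(z))
s=manip.sense();print('togo',totool(c+[0,0,-27]-s['tcp_pos']),s['tcp_pos'])
d=load('w2');u,v=map(int,proj(d,[537.3,215,96]));cv2.imwrite('pics/c2.png',cv2.resize(d['image'][v-25:v+30,u-35:u+35,::-1],None,fx=8,fy=8,interpolation=cv2.INTER_CUBIC))
E
```

```text
mark 30 [-10.  -5.   0.] 11.2 26.19999999999999
mark 32 [-1.1 11.6  0. ] 11.6 5.299999999999997
mark 30 [  6.2 -13.9   0. ] 15.3 24.099999999999994
mark 31 [15.4  2.7  0. ] 15.7 9.8
w1 313.873377432011 217.88402333829941
123 23.86063925508208 0.7513497703085014
w2 319.6424778535353 61.46565367350334
249 22.551516484489348 0.6824598689549096
w3 327.7571951405581 15.522347312123543
264 21.78408554321728 0.6738522332845591
togo [ -4.1731418   -3.48110563 137.41047241] [ 508.73186693 -235.76602779  147.41458636]
```

View pics/c2.png

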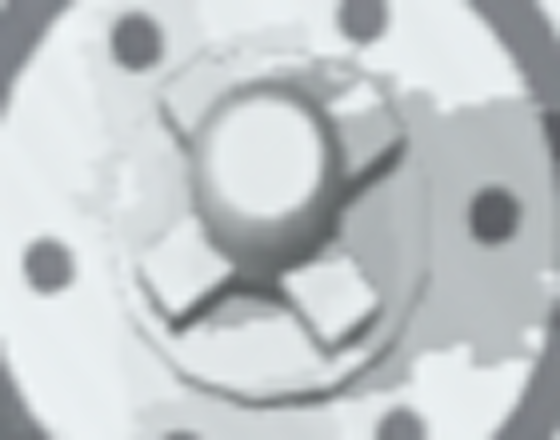

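The spline tops show at (187,268), (330,298) and (365,125) around the pilot, giving a spline angle of about 24° (mod 90°) in the world frame. The wheel's groove marks sit symmetrically at radius 13.3 around (513.6,-241.9), at an angle of 16.5°. So the wheel needs about +7.5° of turn.

Scaled: 35 mm is 0.56, 20 mm is 0.32.

Request:
crank_tcp --rows '[{"sx":-0.056, "sy":-0.032, "sz":0.56, "jaw":85}, {"sx":-0.0544, "sy":-0.0304, "sz":0.56, "jaw":85}, {"sz":0.32, "jaw":85}, {"jaw":85}, {"jaw":85}, {"jaw":85}]'

```text
t: 9.85
tcp_pos: [516.0, -240.5, 60.1]
tcp_rot: [0.611, 3.08, 0.0]
ft_force: [0.3, -0.7, -0.4]
opening: 85.2
finger_force: 0.0
```

```bash
python3 - <<'E'
from h import *
s=manip.sense();print('togo',totool(np.array([513.6,-242,9])-s['tcp_pos']),s['tcp_pos'],s['joint_velocities'].round(3),R.from_rotvec(s['tcp_rot']).as_matrix().round(3).tolist())
E
```

```text
togo [ 1.75755474 -2.31425015 51.10984877] [ 516.00385733 -240.51640838   60.11439934] [ 0.002  0.001  0.     0.003 -0.002 -0.002  0.003] [[-0.924, 0.382, 0.002], [0.382, 0.924, -0.0], [-0.002, 0.0, -1.0]]
```

```bash
python3 - <<'E'
from h import *
d=shot('wrist','w5'); P=cloud(d); g=cv2.cvtColor(d['image'],cv2.COLOR_RGB2GRAY); c=np.array([513.6,-242])
hub=np.hypot(P[...,0]-c[0],P[...,1]-c[1]); m=((g>150)&(hub<17)&(hub>8)&(P[...,2]>30)).astype(np.uint8)
n,l,st,ce=cv2.connectedComponentsWithStats(m)
pts=[ray(d,*ce[i],37) for i in range(1,n) if st[i,4]>20]; M=np.mean(pts,0); print(len(pts),M)
for p in pts: p=p-M; print(np.hypot(*p[:2]).round(1),np.degrees(np.arctan2(p[1],p[0])).round(1)%90)
print('togo',totool(np.r_[M[:2],9]-manip.sense()['tcp_pos']))
E
```

```text
4 [ 513.5121412  -242.14657335   37.        ]
13.4 16.19999999999999
13.2 16.0
13.3 16.299999999999997
13.3 16.7
togo [ 1.69925313 -2.48503494 50.9574261 ]
```

Scaled: 25 mm is 0.4, 20 mm is 0.32.

Request:
crank_tcp --rows '[{"sx":0.0272, "sy":-0.04, "sz":0.4, "jaw":85}, {"sz":0.32, "jaw":85}, {"sz":0.096, "jaw":85}, {"jaw":70}, {"jaw":50}, {"jaw":50}, {"jaw":50}, {"jaw":50}]' --squeeze 50

```text
t: 10.9
tcp_pos: [513.2, -242.4, 8.9]
tcp_rot: [0.611, 3.08, -0.0]
ft_force: [-1.8, 0.1, 6.7]
opening: 54.2
finger_force: 53.0
```

Scaled: -45 mm is -0.72, -41 mm is -0.656.

Request:
crank_tcp --rows '[{"sz":-0.32, "jaw":50}, {"sz":-0.72, "jaw":50}, {"sz":-0.72, "jaw":50}, {"sz":-0.656, "jaw":50}, {"jaw":50}]'

```text
t: 11.52
tcp_pos: [514.5, -243.2, 163.4]
tcp_rot: [0.611, 3.075, 0.0]
ft_force: [-0.5, -0.3, -2.4]
opening: 54.4
finger_force: 53.6
```

Request:
crank_tcp --rows '[{"sx":0.2432, "sy":0.6912, "jaw":50}, {"sx":0.2432, "sy":0.6912, "jaw":50}, {"sx":0.2432, "sy":0.6912, "jaw":50}, {"sx":0.2432, "sy":0.6912, "jaw":50}, {"sx":0.2432, "sy":0.6912, "jaw":50}, {"sx":0.2432, "sy":0.6912, "jaw":50}, {"sx":0.2432, "sy":0.6912, "jaw":50}, {"sx":0.2432, "sy":0.6912, "jaw":50}, {"sx":0.2432, "sy":0.6912, "jaw":50}, {"sx":0.2432, "sy":0.6912, "jaw":50}]'

```text
t: 12.78
tcp_pos: [536.6, 216.4, 158.4]
tcp_rot: [-0.612, -3.081, 0.001]
ft_force: [0.5, 0.3, -2.0]
opening: 54.5
finger_force: 53.6
```

Request:
crank_tcp --rows '[{"jaw":50}, {"jaw":50}]'

```text
t: 13.02
tcp_pos: [536.8, 214.4, 158.3]
tcp_rot: [-0.612, -3.081, 0.002]
ft_force: [-0.5, -0.4, -1.3]
opening: 53.8
finger_force: 53.7
```

```bash
python3 - <<'E'
from h import *
s=manip.sense(); d=shot('wrist','w6'); P=cloud(d); g=cv2.cvtColor(d['image'],cv2.COLOR_RGB2GRAY)
zt=s['tcp_pos'][2]-1.9+30; c=s['tcp_pos'][:2]
print(s['tcp_pos'],zt,s['qpos'].round(2),R.from_rotvec(s['tcp_rot']).as_matrix().round(3).tolist())
hub=np.hypot(P[...,0]-c[0],P[...,1]-c[1]); print('hub z',np.nanmedian(P[...,2][(hub>9)&(hub<14)&(P[...,2]>150)]))
m=((g>150)&(hub<18)&(hub>8)&(P[...,2]>zt-8)).astype(np.uint8)
n,l,st,ce=cv2.connectedComponentsWithStats(m)
pts=[ray(d,*ce[i],zt) for i in range(1,n) if st[i,4]>15]; M=np.mean(pts,0); print(len(pts),M)
for p in pts: p=p-M; print(np.hypot(*p[:2]).round(1),np.degrees(np.arctan2(p[1],p[0])).round(1)%90)
print('togo',totool(np.r_[537.3,215,0]-np.r_[M[:2],0]))
E
```

```text
[536.83583095 214.40212528 158.32703036] 186.42703036113835 [-0.77  0.24  0.36  1.75 -0.09  1.16  0.8 ] [[-0.924, 0.382, -0.001], [0.382, 0.924, -0.001], [0.0, -0.002, -1.0]]
hub z 239.27698991420485
4 [537.42133596 214.88135257 186.42703036]
13.3 16.19999999999999
13.2 16.299999999999997
13.2 16.099999999999994
13.3 16.2
togo [ 1.57539067e-01  6.30957131e-02 -5.45821024e-05]
```

View pics/w6.png

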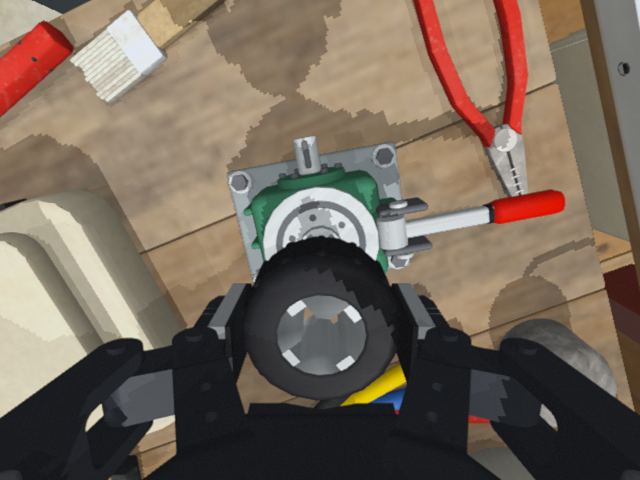

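The wheel is square in the grip at (322,335). By its marks it is centred within 0.2 mm of the shaft estimate, at an angle of 16.2°. Now I lower it onto the pilot.

Scaled: 20 mm is 0.32, 18 mm is 0.288.

Request:
crank_tcp --rows '[{"sx":0.0016, "sz":0.32, "jaw":50}, {"sz":0.288, "jaw":50}, {"sz":0.08, "jaw":50}, {"sz":0.048, "jaw":50}, {"sz":0.048, "jaw":50}, {"jaw":50}]'

```text
t: 13.82
tcp_pos: [537.4, 215.3, 110.1]
tcp_rot: [0.612, 3.081, 0.0]
ft_force: [0.6, -0.2, -1.9]
opening: 54.0
finger_force: 53.7
```

Scaled: 3 mm is 0.048, 2 mm is 0.032.

Request:
crank_tcp --rows '[{"sz":0.048, "jaw":50}, {"sz":0.048, "jaw":50}, {"sz":0.032, "jaw":50}, {"jaw":50}]'

```text
t: 14.32
tcp_pos: [537.5, 214.8, 101.7]
tcp_rot: [0.612, 3.081, -0.001]
ft_force: [3.7, -3.9, -2.2]
opening: 54.2
finger_force: 53.8
```

Scaled: 2 mm is 0.032, 1.5 mm is 0.024.

Request:
crank_tcp --rows '[{"sx":-0.008, "sy":-0.0032, "sz":0.032, "jaw":50}, {"sz":0.024, "jaw":50}, {"sz":0.016, "jaw":50}, {"jaw":50}]'

```text
t: 14.82
tcp_pos: [537.6, 214.8, 97.5]
tcp_rot: [0.612, 3.081, -0.0]
ft_force: [1.8, -4.5, 3.6]
opening: 54.2
finger_force: 54.3
```

Scaled: 0.5 mm is 0.008, -0.3 mm is -0.0048, -0.03 rad / 1.5708 = -0.0191.

Request:
crank_tcp --rows '[{"sx":-0.0048, "sy":-0.0048, "sz":0.008, "drz":-0.0191, "jaw":50}, {"drz":-0.0191, "jaw":50}, {"drz":-0.0191, "jaw":50}, {"jaw":50}]'

```text
t: 15.32
tcp_pos: [537.5, 214.7, 97.1]
tcp_rot: [-0.471, -3.106, -0.0]
ft_force: [0.1, -4.3, 5.3]
opening: 54.0
finger_force: 54.4
```

Scaled: 0.4 mm is 0.0064, 0.3 mm is 0.0048, -0.02 rad / 1.5708 = -0.0127.

Request:
crank_tcp --rows '[{"sy":-0.0032, "sz":0.0064, "drz":-0.0127, "jaw":50}, {"sz":0.0048, "drz":-0.0127, "jaw":50}, {"sz":0.0048, "drz":-0.0127, "jaw":50}, {"jaw":50}]'

```text
t: 15.82
tcp_pos: [537.6, 214.1, 95.6]
tcp_rot: [0.378, 3.119, -0.0]
ft_force: [3.2, -4.8, 0.4]
opening: 54.2
finger_force: 54.0
```

Scaled: 1.5 mm is 0.024, 1 mm is 0.016.

Request:
crank_tcp --rows '[{"sx":-0.0048, "sy":-0.0032, "sz":0.024, "jaw":50}, {"sz":0.024, "jaw":50}, {"sz":0.016, "jaw":50}, {"jaw":50}]'

```text
t: 16.32
tcp_pos: [537.8, 213.9, 91.5]
tcp_rot: [-0.379, -3.119, 0.0]
ft_force: [2.6, -3.0, 0.6]
opening: 53.7
finger_force: 53.9
```

It's dropping freely. Down to the collar (TCP ≈ 85).

Scaled: 2 mm is 0.032, 1 mm is 0.016.

Request:
crank_tcp --rows '[{"sx":-0.0032, "sy":-0.0032, "sz":0.032, "jaw":50}, {"sz":0.032, "jaw":50}, {"sz":0.032, "jaw":50}, {"sz":0.016, "jaw":50}, {"jaw":50}]'

```text
t: 16.95
tcp_pos: [537.9, 213.8, 84.8]
tcp_rot: [-0.379, -3.118, 0.0]
ft_force: [1.6, -4.8, 2.1]
opening: 54.3
finger_force: 54.0
```

Scaled: -0.7 mm is -0.0112, 0.5 mm is 0.008.

Request:
crank_tcp --rows '[{"sz":0.008, "jaw":50}, {"jaw":50}, {"sz":-0.0112, "jaw":66}, {"jaw":70}, {"jaw":70}]'

```text
t: 17.58
tcp_pos: [537.6, 214.4, 84.9]
tcp_rot: [-0.378, -3.118, -0.0]
ft_force: [0.3, 0.1, 0.4]
opening: 70.0
finger_force: 0.0
```

Request:
crank_tcp --rows '[{"sz":-0.32, "jaw":70}, {"sz":-0.8, "jaw":70}, {"sz":-0.72, "jaw":70}, {"jaw":70}, {"jaw":70}]'

```text
t: 18.2
tcp_pos: [537.5, 214.0, 199.5]
tcp_rot: [-0.378, -3.118, 0.0]
ft_force: [-0.7, -0.7, -0.5]
opening: 70.0
finger_force: 0.0
```

```bash
python3 - <<'E'
from h import *
s=manip.sense(); d=shot('wrist','w7'); P=cloud(d); g=cv2.cvtColor(d['image'],cv2.COLOR_RGB2GRAY)
print(s['tcp_pos'],s['qpos'].round(2),R.from_rotvec(s['tcp_rot']).as_matrix().round(3).tolist())
r=np.hypot(P[...,0]-537.6,P[...,1]-214.5); k=(r>12)&(r<16)&(P[...,2]>90)
print('wheel top z',np.percentile(P[...,2][k],[10,50,90]))
u=np.array([.2147,.977]); m=(g>150)&(r<18)&(r>8)&(P[...,2]>105); n,l,st,ce=cv2.connectedComponentsWithStats(m.astype(np.uint8))
pts=[ray(d,*ce[i],113) for i in range(1,n) if st[i,4]>15]
for p in pts: print(p.round(1),np.degrees(np.arctan2(p[1]-214.5,p[0]-537.6))%90)
E
```

```text
[537.54147778 214.01318467 199.45400196] [-0.75  0.21  0.34  1.7  -0.07  1.24  0.94] [[-0.971, 0.239, -0.001], [0.239, 0.971, 0.0], [0.001, -0.0, -1.0]]
wheel top z [112.90150619 281.96195176 289.74777721]
[526.5 208.7 113. ] 27.664671252857772
[532.8 226.4 113. ] 21.920949787053985
[543.9 202.3 113. ] 27.256609503868333
[550.6 219.8 113. ] 22.01662119727049
```

View pics/w7.png

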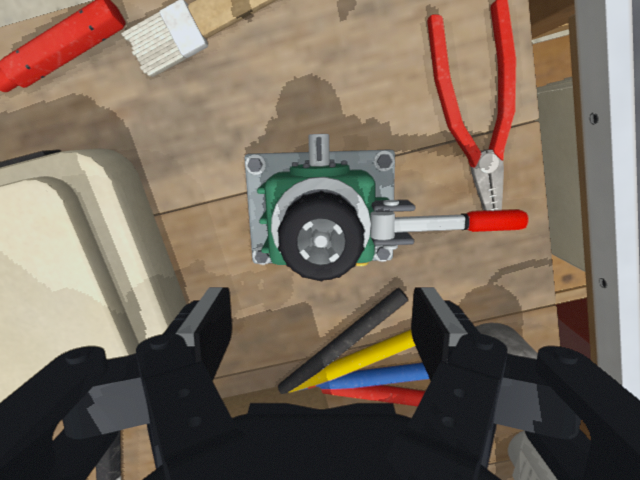

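The wheel sits home: hub at (320,242), top at z≈113 as expected, and the tip visible in the bore. The lever is still down, with its grip at (497,220). Next I grip the lever again.

The rows are not in the units I measure in: shifts go in shares of 62.5 mm and turns go in shares of pi/2 rad. I convert before sending: 43 mm is 0.688, 0.8 mm is 0.0128, -0.1773 rad / 1.5708 = -0.1129.

Request:
crank_tcp --rows '[{"sx":0.0112, "sy":0.688, "jaw":50}, {"sx":0.0112, "sy":0.688, "jaw":50}, {"sx":0.0128, "sy":0.688, "jaw":50}, {"drz":-0.1129, "jaw":50}, {"drz":-0.1129, "jaw":50}, {"drz":-0.1129, "jaw":50}, {"drz":-0.1129, "jaw":50}, {"drz":-0.1129, "jaw":50}, {"drz":-0.1129, "jaw":50}, {"drz":-0.1129, "jaw":50}]'

```text
t: 19.5
tcp_pos: [566.0, 339.3, 198.0]
tcp_rot: [1.512, -2.75, 0.0]
ft_force: [0.1, -0.3, -0.2]
opening: 50.1
finger_force: 0.0
```

Request:
crank_tcp --rows '[{"drz":-0.1129, "jaw":50}, {"drz":-0.1129, "jaw":50}, {"jaw":50}, {"jaw":50}]' --squeeze 40

```text
t: 20.0
tcp_pos: [566.4, 339.4, 199.0]
tcp_rot: [1.962, -2.452, -0.0]
ft_force: [0.5, -0.1, -0.1]
opening: 50.2
finger_force: 0.0
```

```bash
python3 - <<'E'
from h import *
s=manip.sense(); d=shot('wrist','w8');im=d['image'];h=cv2.cvtColor(im,cv2.COLOR_RGB2HSV)
m=((h[...,1]>170)&((h[...,0]<8)|(h[...,0]>172))&(h[...,2]>60)).astype(np.uint8)
P=cloud(d); m[~(P[...,2]>50)]=0
n,l,st,c=cv2.connectedComponentsWithStats(m); i=1+st[1:,4].argmax(); q=P[l==i]
print(st[i],c[i],np.median(q,0).round(1)); p=ray(d,*c[i],75.5); print(p,s['qpos'].round(2),R.from_rotvec(s['tcp_rot']).as_matrix().round(3).tolist())
print('togo',totool(np.r_[p[:2],49.5]-s['tcp_pos']))
E
```

```text
[ 313  196   20   58 1077] [322.35840297 223.71773445] [565.6 338.   75.3]
[565.49042048 338.25983999  75.5       ] [-0.64  0.37  0.04  1.48 -0.02  1.29  2.33] [[-0.219, -0.976, -0.001], [-0.976, 0.219, -0.001], [0.001, 0.001, -1.0]]
togo [  1.17716808   0.52488505 149.55052004]
```

Scaled: 50 mm is 0.8, 40 mm is 0.64.

Request:
crank_tcp --rows '[{"sy":0.008, "sz":0.8, "jaw":50}, {"sz":0.8, "jaw":50}, {"sz":0.64, "jaw":50}, {"sz":0.16, "jaw":50}, {"jaw":10}, {"jaw":10}, {"jaw":10}]' --squeeze 50

```text
t: 20.92
tcp_pos: [566.0, 340.8, 52.2]
tcp_rot: [-1.968, 2.447, 0.001]
ft_force: [-5.7, -0.9, 4.0]
opening: 14.1
finger_force: 51.2
```

Request:
crank_tcp --rows '[{"sz":-0.064, "jaw":10}, {"sx":0.008, "sz":-0.128, "jaw":10}, {"sx":0.016, "sz":-0.12, "jaw":10}, {"sx":0.032, "sz":-0.12, "jaw":10}, {"sx":0.04, "sz":-0.12, "jaw":10}, {"sx":0.056, "sz":-0.112, "jaw":10}, {"sx":0.064, "sz":-0.112, "jaw":10}, {"sx":0.072, "sz":-0.096, "jaw":10}, {"sx":0.088, "sz":-0.096, "jaw":10}, {"jaw":10}]'

```text
t: 22.18
tcp_pos: [560.6, 315.7, 111.0]
tcp_rot: [1.966, -2.448, -0.0]
ft_force: [-6.7, -1.3, -5.4]
opening: 13.6
finger_force: 49.8
```

Scaled: -1.4 mm is -0.0224.

Request:
crank_tcp --rows '[{"sx":0.0224, "sz":-0.0224, "jaw":10}, {"sx":0.0224, "sz":-0.0224, "jaw":10}, {"jaw":10}]'

```text
t: 22.55
tcp_pos: [560.0, 313.4, 113.3]
tcp_rot: [1.967, -2.448, -0.0]
ft_force: [-6.3, 1.1, -7.9]
opening: 14.0
finger_force: 49.2
```

Scaled: -1.4 mm is -0.0224.

Request:
crank_tcp --rows '[{"sx":0.0224, "sz":-0.0224, "jaw":10}, {"sx":0.0224, "sz":-0.0224, "jaw":10}, {"jaw":10}]'

```text
t: 22.92
tcp_pos: [559.4, 310.5, 115.9]
tcp_rot: [1.966, -2.448, -0.0]
ft_force: [-6.2, 0.7, -9.9]
opening: 13.9
finger_force: 49.0
```

Request:
crank_tcp --rows '[{"jaw":50}, {"jaw":50}, {"sz":-0.64, "jaw":50}, {"sz":-0.72, "jaw":50}, {"jaw":50}, {"jaw":50}]'

```text
t: 23.68
tcp_pos: [560.6, 311.1, 201.7]
tcp_rot: [-1.966, 2.448, -0.001]
ft_force: [-0.8, 0.1, -0.1]
opening: 50.1
finger_force: 0.0
```

```bash
python3 - <<'E'
from h import *
u=np.array([.2147,.977])
def meas(d,f):
    im=d['image'];h=cv2.cvtColor(im,cv2.COLOR_RGB2HSV)
    m=((h[...,1]>170)&((h[...,0]<8)|(h[...,0]>172))&(h[...,2]>60)).astype(np.uint8)
    P=cloud(d); m[~(P[...,2]>90)]=0
    n,l,st,c=cv2.connectedComponentsWithStats(m); i=1+st[1:,4].argmax(); q=P[l==i]
    r=(q[:,:2]-[537.3,215])@u-50.7; w=(q[:,:2]-[537.3,215])@[.977,-.2147]; k=(abs(w-np.median(w))<2.5)
    ang=np.hypot(r,q[:,2]-72); k&=(ang>60)&(ang<95)
    p=np.polyfit(r[k],q[k,2]-72,1); mid=abs(ang-78)<3
    print(f,k.sum(),'slope',np.arctan(p[0]),'polar', np.median(np.arctan2(q[k&mid,2]-72,r[k&mid])),np.median(q,0).round(1))
meas(load('w2'),'w2'); meas(shot('wrist','w9'),'w9')
s=manip.sense();print(s['tcp_pos'])
E
```

```text
w2 485 slope 0.7438529997355023 polar 0.8541814963225219 [561.  317.8 133.1]
w9 470 slope 0.7949841448479291 polar 0.903916369251125 [560.5 315.1 135.8]
[560.07238066 311.00315941 200.86248839]
```

The slope was 0.744 at the start and is now 0.795 (stop at 0.80). I'll confirm with a firm regrip against the stop.

Scaled: 45 mm is 0.72, 40 mm is 0.64.

Request:
crank_tcp --rows '[{"sx":-0.096, "sz":0.64, "jaw":50}, {"sz":0.72, "jaw":50}, {"sz":0.096, "jaw":50}, {"jaw":10}, {"jaw":10}, {"jaw":10}]' --squeeze 60

```text
t: 24.48
tcp_pos: [561.1, 318.2, 112.0]
tcp_rot: [-1.968, 2.447, 0.001]
ft_force: [-5.5, 0.5, 4.7]
opening: 14.4
finger_force: 60.2
```

Request:
crank_tcp --rows '[{"sx":0.016, "sz":-0.016, "jaw":10}, {"sx":0.016, "sz":-0.016, "jaw":10}, {"sx":0.016, "sz":-0.016, "jaw":10}, {"jaw":10}]'

```text
t: 24.98
tcp_pos: [560.8, 317.6, 112.8]
tcp_rot: [-1.968, 2.443, 0.003]
ft_force: [4.1, 11.7, -13.6]
opening: 13.9
finger_force: 59.3
```

That's the stop: 18 N with hardly any motion. Release, retreat and check.

Scaled: -50 mm is -0.8, -40 mm is -0.64.

Request:
crank_tcp --rows '[{"jaw":50}, {"jaw":50}, {"jaw":50}, {"sz":-0.64, "jaw":50}, {"sz":-0.8, "jaw":50}, {"sz":-0.48, "jaw":50}, {"jaw":50}, {"jaw":50}]'

```text
t: 25.98
tcp_pos: [560.4, 313.8, 232.4]
tcp_rot: [1.967, -2.448, 0.0]
ft_force: [0.5, 0.2, -0.7]
opening: 50.0
finger_force: 0.0
```

```bash
python3 - <<'E'
from h import *
d=shot('wrist','w10');P=cloud(d); u=np.array([.2147,.977])
im=d['image'];h=cv2.cvtColor(im,cv2.COLOR_RGB2HSV)
m=((h[...,1]>170)&((h[...,0]<8)|(h[...,0]>172))&(P[...,2]>90)); q=P[m]
r=(q[:,:2]-[537.3,215])@u-50.7; a=np.hypot(r,q[:,2]-72);w=(q[:,:2]-[537.3,215])@[.977,-.2147]; k=(abs(w-np.median(w))<2.5)&(a>60)&(a<95)
print('slope',np.arctan(np.polyfit(r[k],q[k,2],1)[0]),np.median(np.arctan2(q[k,2]-72,r[k])))
R_=np.hypot(P[...,0]-537.6,P[...,1]-214.5); k=(R_<25)&(P[...,2]>90)&(P[...,2]<140);print('wheel top',k.sum(),np.percentile(P[...,2][k],[50,90]))
cv2.imwrite('pics/f.png',im[:,:,::-1])
E
```

```text
slope 0.8003894849579498 0.90723524467039
wheel top 5126 [112.91631966 113.97865117]
```

View pics/f.png

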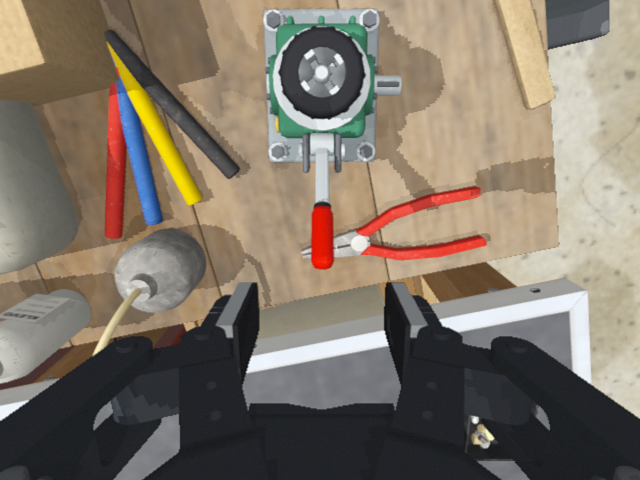

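The wheel is home on the collar at (321,73), with its top at z≈113. The lever is right up with its grip at (321,237), slope 0.80, and the gripper is clear.

```bash
python3 -c "
from plant import manip
print(manip.sign_off())"
```

```text
the job is handed in; nothing more can be done
None
```

I handed the job in at about 26 s: I locked the brake, turned the handwheel onto the splines until it sat home on the collar, and lifted the lever back up to its stop. I didn't touch anything else on the desk.

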